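Move the soap dispenser from its catch rail into the slotted bracket

ROBOT

A 6-joint arm with a two-finger parallel gripper is mounted at the origin on the work surface. World frame = base frame: x ahead of the robot, y to its left, z up, the work surface at z = 0. Lengths are in m, angles in rad, forces in N, time in s.
With the tool pointing down it reaches from about 0.225 to 0.875 m from the base axis. Payload 3.4 kg.
Tool frame: the origin (TCP) lies midway between the tips of the shut fingers; the grasp point (between the pads) lies 19 mm behind it (manip.grip_point_offset is the distance from the TCP to the grasp point, in m); x points along the fingers, y is the direction in which the jaws open and shut, and the axes are right-handed (so a half turn about x gives the same grasp; the last joint's range is limited). The gripper opens to 85 mm and grips with 20 to 120 N. Pads are 22 mm wide; open, the fingers measure 114 mm over their backs; the gripper's body (76 mm by 85 mm) begins 54 mm behind the grasp point. The pads swing forward as they close: fully open they stand 13 mm farther back than shut.
Start: joints at [1.015, 0.276, 1.505, -0, 1.361, -0.121], TCP at [0.242, 0.522, 0.231] pointing down, gripper open.
Joint ranges: [-2.89, 2.89], [-0.75, 2.08], [0.22, 2.7], [-1.18, 4.32], [0.11, 2.71], [-2.7, 2.7]. Speed limits (rad/s): [2.57, 2.57, 3.14, 3.14, 3.14, 3.14].

INTERFACE

Orientations are given as a unit quaternion [w, x, y, z].
In Python, from rig import manip gives the robot as it stands.
- The arm moves only by the shell command python3 -m crank 'ROWS' [FORCE]. ROWS is a JSON object of lists of equal length, an entry for each row: "grip": the opening, from 0 (shut) to 1 (fully open); "slide": the shift along the world's x, y, z in cm, a list of three; "roll": the turn about the world's z in degrees. In form: {"grip": [grip, ...], "slide": [[dx, dy, dz], ...], "roll": [roll, ...]}. A call has 1 to 20 rows; each row is the pose to reach, as a shift and turn from the pose commanded when the call began; what a row does not reach only later rows make up. A row lasts 1/10 s, in which the tool goes at most 50 mm and 8.59 degrees, less where a joint would pass 70% of its speed; a pose out of reach is approached as far as the arm can. A call with a gripper value outside its range is refused whole. The fingers move at their own pace and stop on an object; FORCE is the grip in N (left out, the last holds). Time passes only in rows, so rows that repeat a pose let the fingers close. It gives the time, the measured TCP pose, the force and the opening at its end, in the units of the state.
- manip.get_state(): the state, without advancing time (a new reading comes with each control period).
- manip.get_image(name): name is "scene" or "side" or "wrist"; returns a dict with "frame" (480x640x3 uint8, red, green, blue), "K" (3x3 intrinsics, pixels), "distortion" ([k1, k2, p1, p2, k3] as OpenCV has them; the pictures are not rectified), "R" (3x3) and "t" (3): a world point X has camera coordinates R X + t. Camera axes: x right, y down, z forward; pixel columns grow to the right and rows downward; lengths in m; the calibration is good to about 2 mm. A picture is of the moment at which its call begins. There is no depth.
- manip.sign_off(): hands the job in, once; it reports no verdict.
The state is a dict: "clock": time; "qpos": joint angles; "qd": joint speeds; "effort": joint torques, N m; "position": TCP position; "ee_rot": TCP orientation; "contact_force": force on the tool from outside, world axes, zero at the start; "moment": the same for the moment, N m; "width": finger opening in m.
Only numpy, scipy, OpenCV 4.12 (cv2) and the standard library are available. Lean on these libraries where they do the work, as an engineer would, in place of code of your own. Each camera call takes 0.05 s, during which the arm holds its last target. There are 200 camera calls.

TASK

Lift the soap dispenser off the short rail, against its sprung catch, and stand it upright on the open counter and let go of it, so that you can take it again front to back: its sides cannot be reached in the tight bay where it goes. Then slide its rear tongue down into the empty slot between the two other dispensers on the bracket until it is fully home. Do not drop or tip the dispenser, and leave the tumbler, bottle, jar and soap box where they stand.

Things in the scene. Friction and masses are not known exactly. Their poses are not given: they have to be found in the camera images.
- dispenser: Loose closed soap dispenser, white plastic, 136 mm tall, about 0.3 kg, hung on the rail at the start with its origin 32 mm above the rail's. Origin: centre of its underside, z up, front to -x. Lower body x -22 to 22, y -30 to 30, z 0 to 78 mm. Above it the deeper head, x -22 to 31, y -30 to 30, z 78 to 136, flat upright faces. Stands steadily on its underside.
- head_top (a point): Centre of the dispenser's flat top: 4.5 mm behind its origin in x, 136 mm up. Best held across the head, 60 mm side to side (y) or 53 mm front to back (x), pads above z 92 of the dispenser.
- tongue_tip (a point): Lower end of the flat grey tongue that hangs behind the dispenser's lower body, 9 mm off it: x 31 to 36 (5 mm thick), 40 mm wide, z 90 down to 38 mm of the dispenser, so 40 mm long below the head's underside; its last 6 mm are 3 mm thick, 34 mm wide. A round ridge across its back, 3 mm proud at z 52, is what the catch holds.
- rail: Fixed catch rail: steel strip on edge, 200 mm long (y), x 23.5 to 29.5, top at z 110, on two end posts. Behind it an aluminium catch housing, x 40.5 to 70.5, y -30 to 30, up to z 160: no finger fits behind the hung dispenser; its two sides are free. Origin on the counter right below the hung dispenser's origin, same axes, front to -x. 45 mm of lift clears the tongue from the strip.
- catch_nose (a point): Sprung nose of the catch in the housing, over the tongue's ridge, 93.5 mm above the counter. It yields 8 mm to the rear (+x of the rail): a straight upward pull of about 8 to 15 N snaps the ridge past it within the first 20 mm of lift.
- rack: Fixed slotted steel bracket, 206 mm long (y), with an empty middle bay between two fixed dispensers of the same shape (near sides at y -38 and 38, tops at z 168: 8 mm free either side, no room for fingers). Origin on the counter below the dispenser's home, axes as the homed dispenser's, front to -x. Home: dispenser origin at 0, 0, 32 mm of this frame, head resting on the front wall.
- slot_mouth (a point): Centre of the bracket's upward slot for the tongue, at its mouth (33.5, 0, 110 mm of the bracket): slot x 28 to 39.5, y -24 to 24, deeper than the tongue. Front wall x 25 to 28 with a rounded top at z 110 that carries the head, rear wall to 45.5, top z 108; above them the bay is free in front and behind.
- tumbler: White ceramic tumbler, 68 mm across, 95 mm tall, loose; origin at the centre of its underside.
- bottle: Amber bottle, 52 mm across, 140 mm tall, loose; origin at the centre of its underside.
- jar: Small glass jar with lid, 50 mm across, 60 mm tall, loose, standing near the rail; origin at the centre of its underside.
- soapbox: White closed soap box, 60 (x) by 90 (y) by 35 mm tall, loose, in front of the bracket; origin at the centre of its underside.

How it is judged:
On the way, in this order (a step that is already met when the one before it is completed fails the run):
1. the dispenser has been lifted off the rail: raised at least 50 mm above its hung height (z of dispenser in the frame of rail above 0.082 m), for 0.1 s.
2. the dispenser stands upright (within 6 degrees) on the counter, at least 110 mm from both the rail's and the bracket's origin, at rest and let go by the fingers (height (world z) of dispenser below 0.004 m and angle between dispenser's own z axis and vertical below 0.105 rad and linear speed of dispenser below 0.02 m/s and contact force between dispenser and the fingers below 0.05 N and horizontal distance between dispenser and rail above 0.11 m and horizontal distance between dispenser and rack above 0.11 m), for 0.3 s.
At the end, for the whole second after the job is handed in: The dispenser hangs in the bracket's middle bay, tongue in the slot, fully home: its origin at most 3 mm above and 5 mm below its home height of 32 mm, within 6 mm front to back and 7 mm sideways, turned under 7 degrees and tilted under 6 degrees, at rest and let go (x of dispenser in the frame of rack between -0.006 and 0.006 m and y of dispenser in the frame of rack between -0.007 and 0.007 m and z of dispenser in the frame of rack between 0.027 and 0.035 m and angle between the x axis of dispenser and the x axis of rack, either way round below 0.12 rad and angle between dispenser's own z axis and vertical below 0.105 rad and linear speed of dispenser below 0.01 m/s and contact force between dispenser and the fingers below 0.05 N); the robot touches nothing.
It fails at once if the dispenser is tipped by more than 35 degrees (angle between dispenser's own z axis and vertical above 0.61 rad).
It fails at once if the dispenser is dropped or thrown: faster than 0.5 m/s (a fall of about 13 mm) with no finger on it (contact force between dispenser and the fingers below 0.05 N and linear speed of dispenser above 0.5 m/s).
It fails at once if the tumbler, bottle, jar or soap box is shifted by more than 25 mm or knocked over (distance of any of tumbler, bottle, jar, soapbox from where it was at the start of the episode above 0.025 m or angle between any of tumbler, bottle, jar, soapbox's own z axis and vertical above 0.5 rad).
It also fails if it takes over 62 s, if anything falls off the work surface, if the arm or the gripper's body presses on something with over 40 N, if the wrist force passes 120 N, or if a joint passes its speed limit or range.

## Working session

There is one attempt and no reset: what is moved stays moved. The work goes in short steps, Python scripts to look and compute and a shell command to move; the robot and the scene stay as the last step left them, time stands still between calls to the robot, and variables do not carry over. Pictures are saved under pics/ and viewed, on a budget of 10 in all, crops included, one or two more only if the job needs it, and the job is handed in when it is done.

```bash
ls; mkdir -p pics; cat > h.py <<'E'
import numpy as np, cv2, pickle
from rig import manip
def grab(n,tag):
    d=manip.get_image(n); pickle.dump(d,open(f'pics/{tag}.pkl','wb')); cv2.imwrite(f'pics/{tag}.png',d['frame'][:,:,::-1]); return d
def load(tag): return pickle.load(open(f'pics/{tag}.pkl','rb'))
def ray(d,uv):
    K=np.array(d['K']);p=cv2.undistortPoints(np.array([[uv]],float),K,np.array(d['distortion'],float))[0,0]
    R=np.array(d['R']);t=np.array(d['t']);return -R.T@t, R.T@np.array([p[0],p[1],1])
def onz(d,uv,z):
    c,r=ray(d,uv);return c+r*(z-c[2])/r[2]
def tri(d1,u1,d2,u2):
    c1,r1=ray(d1,u1);c2,r2=ray(d2,u2)
    s=np.linalg.lstsq(np.c_[r1,-r2],c2-c1,rcond=None)[0]
    a=c1+s[0]*r1;b=c2+s[1]*r2;return (a+b)/2,np.linalg.norm(a-b)
def proj(d,X):
    R=np.array(d['R']);return cv2.projectPoints(np.array(X,float).reshape(-1,3),cv2.Rodrigues(R)[0],np.array(d['t'],float),np.array(d['K']),np.array(d['distortion'],float))[0][:,0]
E
python3 - <<'E'
from h import *
for n in('scene','side','wrist'):
    d=grab(n,n+'0'); print(n,-np.array(d['R']).T@np.array(d['t']),np.array(d['R'])[2],d['K'][0][0])
print(manip.get_state(), manip.grip_point_offset)
E
```

```text
pics
scene [ 1.35009189 -0.36979676  0.80894899] [-0.72174443  0.27818107 -0.63379829] 450.0256655221596
side [ 0.34696506 -0.88851685  0.87619822] [ 0.18580554  0.73699707 -0.64985508] 487.1664246662113
wrist [0.18202279 0.54866018 0.37309116] [ 0.23849017 -0.11242811 -0.96461513] 426.4035573398522
{'clock': 0.15, 'qpos': array([ 1.01502418e+00,  2.76440433e-01,  1.50586656e+00, -2.01366230e-05,
        1.36067523e+00, -1.20995454e-01]), 'qd': array([ 0.00198112, -0.00129586, -0.00465936,  0.00147477,  0.00063145,
        0.0011989 ]), 'effort': array([ 1.38652591e-03, -4.17142761e+01, -2.46033955e+01, -3.37057854e-04,
        7.69745180e-03,  4.40960079e-06]), 'position': array([0.24199128, 0.52115828, 0.23063406]), 'ee_rot': array([ 0.69030799,  0.15204168,  0.69062104, -0.15297316]), 'contact_force': array([ 0.91380625, -0.32731058, -0.91815493]), 'moment': array([ 0.01126901, -0.0030579 ,  0.08109077]), 'width': 0.08537168132056203} 0.0187
```

View pics/scene0.png

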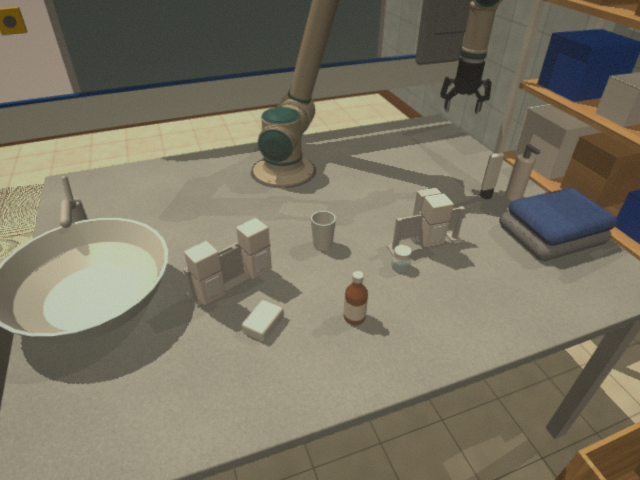

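View pics/side0.png

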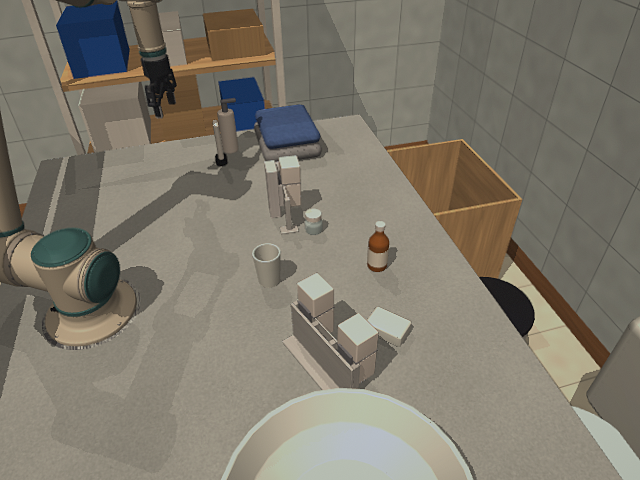

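The scene view shows the rack at about (230,262) with two white heads, the rail and dispenser at (430,220), jar (401,257), tumbler (322,230), bottle (356,300) and soap box (263,318). The side view shows the same objects: rack (340,335), rail (285,190). Next I'll zoom in.

```bash
python3 - <<'E'
from h import *
def tile(tag,x,y,w,h):
    im=cv2.imread(f'pics/{tag}.png')[y:y+h,x:x+w]; return cv2.resize(im,(400,300),interpolation=cv2.INTER_CUBIC)
m=np.vstack([np.hstack([tile('scene0',180,215,100,75+15-15),tile('scene0',380,185,100,75)]),np.hstack([tile('side0',280,270,120,90),tile('side0',245,150,100,75)])])
m=cv2.convertScaleAbs(m,alpha=1.2)
cv2.imwrite('pics/m1.png',m)
E
```

```text
(no output)
```

View pics/m1.png

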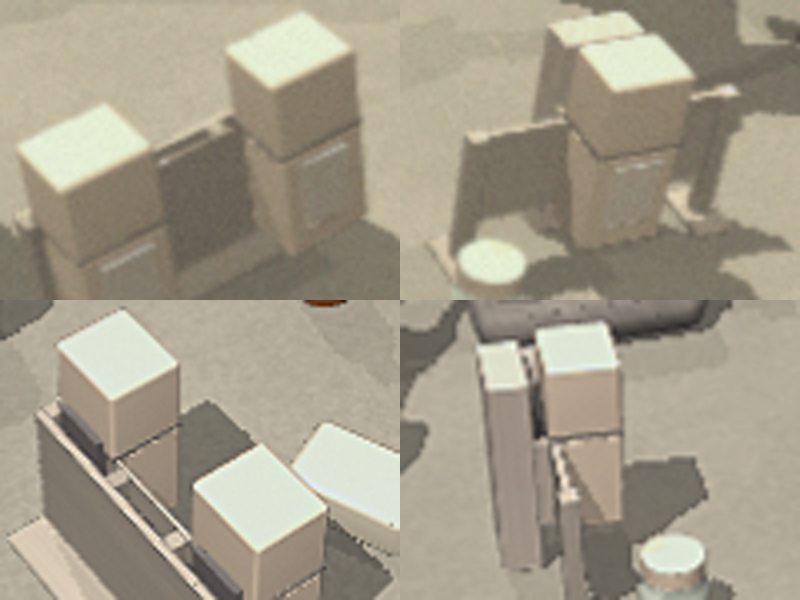

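View pics/wrist0.png

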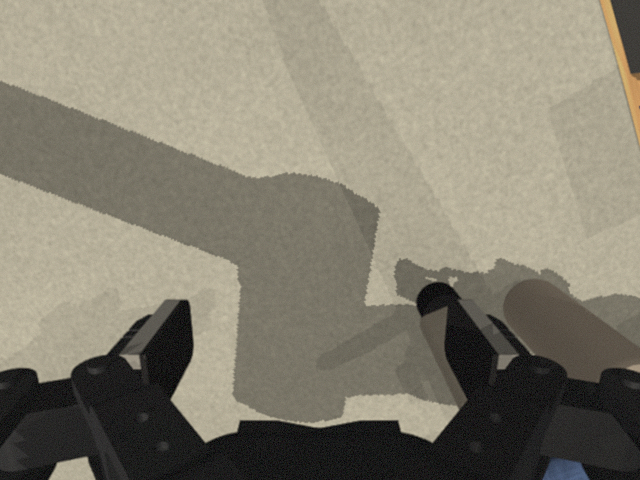

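The montage shows the white tops clearly. The wrist view has no target in it, only a pump bottle at the right. I'll project the bright tops onto z = 0.168 and fit rectangles.

```bash
cat > tops.py <<'E'
from h import *
def top(d,seed,z,thr=None):
    g=cv2.GaussianBlur(d['frame'],(3,3),0).min(axis=2); x,y=seed; s=int(g[y,x])
    big=cv2.resize(g[y-40:y+40,x-40:x+40],None,fx=4,fy=4,interpolation=cv2.INTER_CUBIC)
    thr=thr or s-30
    n,l=cv2.connectedComponents((big>thr).astype(np.uint8)); m=(l==l[162,162]).astype(np.uint8)
    c=max(cv2.findContours(m,0,1)[0],key=cv2.contourArea)[:,0].astype(float)
    px=(c+.5)/4-.5+[x-40,y-40]
    P=np.array([onz(d,p,z)[:2] for p in px])
    r=cv2.minAreaRect((P*1000).astype(np.float32)); b=cv2.boxPoints(r)
    return r,b,s
if __name__=='__main__':
    a=load('scene0');s=load('side0')
    for nm,p,q,z in[('rackA',(205,250),(357,334),.168),('rackB',(253,229),(315,291),.168),('disp',(439,201),(289,164),.168),('housing',(427,193),(270,165),.160),('soap',(263,315),(390,323),.035),('jar',(402,250),(314,214),.06)]:
        for d,u in((a,p),(s,q)):
            r,b,v=top(d,u,z); print(nm,np.round(r[0],1),np.round(r[1],1),round(r[2],1),v)
E
python3 tops.py
```

```text
rackA [ 553.2 -349.1] [50.9 57.2] 21.3 177
rackA [ 577.8 -355.3] [112.   78.2] 6.7 180
rackB [ 505.  -222.2] [51.1 58.2] 21.1 177
rackB [ 503.6 -226. ] [50.7 57.9] 21.7 180
disp [539.9 254.5] [59.9 83.6] 88.5 177
disp [553.3 248.2] [61.3 49.2] 87.6 179
housing [529.1 262.1] [62.5 88. ] 88.5 168
housing [505.9 253.1] [60.8 37.2] 88.9 169
soap [ 663.7 -248.7] [55.2 86.7] 42.3 178
soap [ 638.1 -251.2] [ 95.5 140.2] 84.7 180
jar [592.7 146.7] [40.6 41.7] 44.0 177
jar [591.6 142.5] [44.7 41. ] 43.1 179
```

```bash
python3 - <<'E'
from tops import *
from scipy.spatial.transform import Rotation as Ro
a=load('scene0');s=load('side0')
for nm,d,p,z,t in[('rackA',s,(357,334),.168,172),('disp',a,(439,201),.168,170),('housing',a,(427,191),.160,163),('soap',s,(392,323),.035,172)]:
    r,b,v=top(d,p,z,t); print(nm,np.round(r[0],1),np.round(r[1],1),round(r[2],1),v)
# tumbler base / bottle base
for nm,p,q in[('tumblertop',(323,219),(266,250)),('bottletop',(357.5,276),(380,226)),('tumbler mid',(322,232),(267,267))]:
    X,e=tri(a,p,s,q);print(nm,X.round(3),round(e,4))
q=manip.get_state()['ee_rot'];print(Ro.from_quat(np.roll(q,-1)).as_matrix().round(3))
E
```

```text
rackA [ 551.3 -352.7] [47.6 54.1] 20.8 180
disp [555.6 255.8] [49.9 43.3] 86.3 177
housing [502.3 260.7] [50.2 19.7] 86.2 168
soap [ 660.3 -253.2] [53.5 81.3] 42.2 180
tumblertop [ 0.437 -0.014  0.094] 0.0056
bottletop [ 0.713 -0.041  0.132] 0.0038
tumbler mid [ 0.434 -0.017  0.044] 0.0004
[[-0.001  0.421  0.907]
 [-0.001  0.907 -0.421]
 [-1.    -0.001 -0.   ]]
```

Tool jaw axis is at 65°, and the hung dispenser's side axis at about 87.5°. I'll move above it for a wrist look.

```bash
python3 -m crank '{"grip":[1,1,1,1,1,1,1,1,1,1,1,1,1,1,1,1],"slide":[[0,0,5],[0,0,10],[3,-3,10],[6,-6,10],[9,-9,10],[12,-12,10],[15,-15,10],[18,-18,10],[21,-20,10],[24,-22,10],[27,-24,10],[29,-26,10],[31,-27,10],[31,-27,10],[31,-27,10],[31,-27,10]],"roll":[0,0,2,4,6,8,11,14,17,19,21,22.5,22.5,22.5,22.5,22.5]}' 40
python3 - <<'E'
from h import *
d=grab('wrist','w1'); print(d['t'],manip.get_state()['position'])
X=[[.553,.25,.168]];print(proj(d,X))
E
```

```text
clock: 1.75
position: [0.5513, 0.2521, 0.3312]
ee_rot: [0.707, 0.015, 0.707, -0.014]
contact_force: [-0.3, 0.0, -0.1]
width: 0.0857
[-0.27378414 -0.58227537  0.3324267 ] [0.55118508 0.25224296 0.3314305 ]
[[316.68215375 214.30328803]]
```

View pics/w1.png

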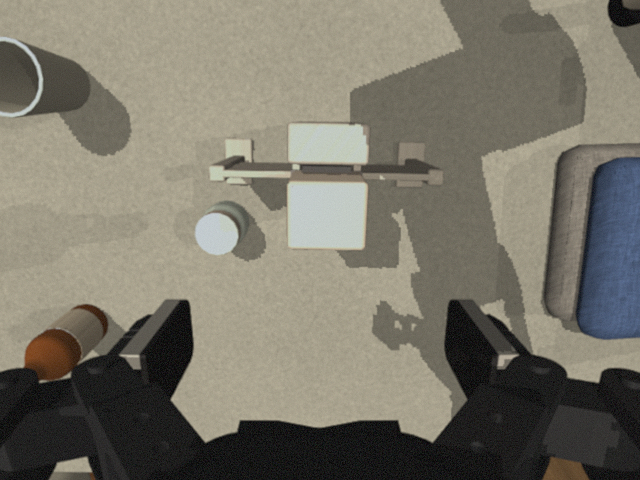

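The wrist view shows the dispenser top at (288–366, 180–248), the housing behind it, the rail, and the jar at (217,233).

```bash
python3 - <<'E'
from tops import *
d=load('w1')
for t in (None,155,165):
    r,b,v=top(d,(327,214),.168,t); print(np.round(r[0],1),np.round(r[1],1),round(r[2],1),v)
r,b,v=top(d,(328,142),.160); print(np.round(r[0],1),np.round(r[1],1),round(r[2],1),v)
print(onz(d,(215,173),.11),onz(d,(437,177),.11))
E
```

```text
[554.1 256.9] [56.1 49.3] 86.6 194
[554.2 256.9] [56.7 49.7] 86.8 194
[554.1 256.9] [55.9 49.3] 86.6 194
[502.5 260. ] [56.8 27. ] 86.8 191
[0.52615671 0.16394163 0.11      ] [0.53729334 0.35366183 0.11      ]
```

```bash
python3 -m crank '{"grip":[1,1,1,1,1,1,1,1,1,1,1],"slide":[[0.3,0.3,-3],[0.3,0.3,-6],[0.3,0.3,-9],[0.3,0.3,-12],[0.3,0.3,-14],[0.3,0.3,-16],[0.3,0.3,-18],[0.3,0.3,-20],[0.3,0.3,-20.9],[0.3,0.3,-20.9],[0.3,0.3,-20.9]],"roll":[-1,-1,-1,-1,-1,-1,-1,-1,-1,-1,-1]}' 40
python3 - <<'E'
from h import *
grab('wrist','w2');grab('side','s2');grab('scene','c2')
a=cv2.imread('pics/w2.png');b=cv2.imread('pics/s2.png')[100:280,170:410];c=cv2.imread('pics/c2.png')[120:300,330:570]
z=lambda i:cv2.resize(i,(400,300),interpolation=2)
cv2.imwrite('pics/m2.png',np.vstack([np.hstack([z(a),z(b)]),np.hstack([z(c),z(c)*0])]))
E
```

```text
clock: 2.9
position: [0.5554, 0.255, 0.1232]
ee_rot: [0.707, 0.021, 0.706, -0.021]
contact_force: [-0.2, 0.3, 0.6]
width: 0.0858
```

View pics/m2.png

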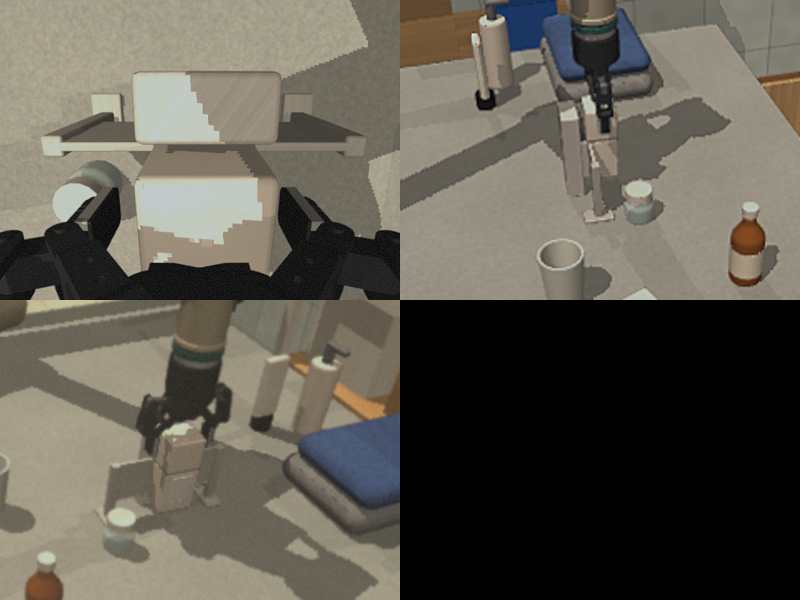

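The fingers straddle the head, and the head sits about 2 mm right (+y) of the pad midline. That agrees with the wrist measurement, so I'll shift and close.

```bash
python3 -m crank '{"grip":[1,1,0.5,0.3,0.3,0.3,0.3,0.3,0.3,0.3,0.3,0.3],"slide":[[0,0.2,0],[0,0.2,0],[0,0.2,0],[0,0.2,0],[0,0.2,0],[0,0.2,0],[0,0.2,0],[0,0.2,0],[0,0.2,0],[0,0.2,0],[0,0.2,0],[0,0.2,0]],"roll":[0,0,0,0,0,0,0,0,0,0,0,0]}' 50
```

```text
clock: 4.25
position: [0.5556, 0.2568, 0.1227]
ee_rot: [0.707, 0.021, 0.706, -0.021]
contact_force: [1.0, 2.0, 4.4]
width: 0.0595
```

```bash
python3 -m crank '{"grip":[0.3,0.3,0.3,0.3,0.3,0.3,0.3,0.3,0.3,0.3,0.3,0.3,0.3,0.3,0.3,0.3,0.3],"slide":[[0,0,0.2],[0,0,0.5],[0,0,0.8],[0,0,1.1],[0,0,1.5],[0,0,1.9],[0,0,2.3],[0,0,2.8],[0,0,3.5],[0,0,4.2],[0,0,5],[0,0,6],[0,0,7],[0,0,8],[0,0,8],[0,0,8],[0,0,8]],"roll":[0,0,0,0,0,0,0,0,0,0,0,0,0,0,0,0,0]}' 60
python3 - <<'E'
from h import *
grab('wrist','w3');grab('side','s3');grab('scene','c3')
a=cv2.imread('pics/w3.png');b=cv2.imread('pics/s3.png')[100:280,170:410];c=cv2.imread('pics/c3.png')[120:300,330:570]
z=lambda i:cv2.resize(i,(400,300),interpolation=2)
cv2.imwrite('pics/m3.png',np.vstack([np.hstack([z(a),z(b)]),np.hstack([z(c),z(cv2.imread('pics/s3.png'))])]))
E
```

```text
clock: 5.95
position: [0.554, 0.2564, 0.2017]
ee_rot: [0.706, 0.021, 0.708, -0.021]
contact_force: [0.8, -0.1, -3.2]
width: 0.0592
```

View pics/m3.png

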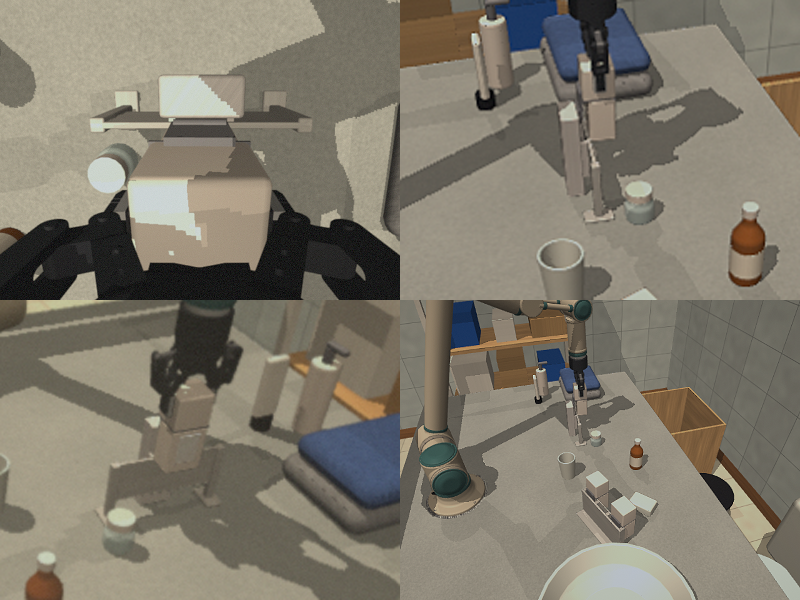

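Lifted clear: the side view shows the body hanging above the strip and upright, width 59.2 mm, weight seen in the force. Carrying to open counter near (0.60, 0.03), turning to the rack's yaw (21°).

```bash
python3 -m crank '{"grip":[0.3,0.3,0.3,0.3,0.3,0.3,0.3,0.3,0.3,0.3,0.3,0.3,0.3,0.3,0.3,0.3,0.3,0.3],"slide":[[0.5,0,0.5],[1,-1,1],[1.5,-3,1],[2,-5,1],[2.5,-7,1],[3,-9,1],[3.5,-11,1],[4,-13,1],[4.5,-15,1],[4.6,-17,1],[4.6,-19,1],[4.6,-20.5,1],[4.6,-21.5,1],[4.6,-22.3,0],[4.6,-22.6,-3],[4.6,-22.6,-6],[4.6,-22.6,-8],[4.6,-22.6,-9]],"roll":[0,0,2,4,6,8,10,12,14,16,18,20,22,23.5,24.3,24.3,24.3,24.3]}' 60
python3 -m crank '{"grip":[0.3,0.3,0.3,0.3,0.3],"slide":[[0,0,-0.4],[0,0,-0.8],[0,0,-1.0],[0,0,-1.0],[0,0,-1.0]],"roll":[0,0,0,0,0]}' 60
```

```text
clock: 7.9
position: [0.6004, 0.0296, 0.1107]
ee_rot: [0.694, -0.128, 0.696, 0.128]
contact_force: [0.0, -0.6, -3.1]
width: 0.0595
clock: 8.4
position: [0.6017, 0.0306, 0.1031]
ee_rot: [0.696, -0.128, 0.695, 0.128]
contact_force: [-0.8, -0.4, -3.3]
width: 0.0594
```

```bash
python3 -m crank '{"grip":[0.3,0.3,0.3,0.3,0.3,0.3],"slide":[[0,0,-0.3],[0,0,-0.6],[0,0,-0.8],[0,0,-0.8],[0,0,-0.8],[0,0,-0.8]],"roll":[0,0,0,0,0,0]}' 60
python3 -m crank '{"grip":[0.3,0.3,0.3,0.3],"slide":[[0,0,-0.2],[0,0,-0.2],[0,0,-0.2],[0,0,-0.2]],"roll":[0,0,0,0]}' 60
```

```text
clock: 9.0
position: [0.6013, 0.0305, 0.0944]
ee_rot: [0.695, -0.128, 0.695, 0.128]
contact_force: [0.6, 0.2, -4.1]
width: 0.0594
clock: 9.4
position: [0.6012, 0.0305, 0.0924]
ee_rot: [0.695, -0.128, 0.695, 0.128]
contact_force: [-0.6, 0.4, -2.5]
width: 0.0594
```

```bash
python3 -m crank '{"grip":[0.3,0.3,0.3,0.3],"slide":[[0,0,-0.1],[0,0,-0.15],[0,0,-0.15],[0,0,-0.15]],"roll":[0,0,0,0]}' 60
python3 -m crank '{"grip":[0.3,0.3,0.3,0.3],"slide":[[0,0,-0.1],[0,0,-0.1],[0,0,-0.1],[0,0,-0.1]],"roll":[0,0,0,0]}' 60
```

```text
clock: 9.8
position: [0.6014, 0.0305, 0.0918]
ee_rot: [0.696, -0.128, 0.695, 0.128]
contact_force: [-1.6, -0.8, 5.8]
width: 0.0591
clock: 10.2
position: [0.6015, 0.0305, 0.0918]
ee_rot: [0.696, -0.128, 0.695, 0.128]
contact_force: [-2.6, 0.6, 9.8]
width: 0.059
```

Contact with the counter at TCP 0.0918, close to the expected 0.0907. Releasing, then rising for a look.

```bash
python3 -m crank '{"grip":[0.72,0.75,0.8,0.9,1,1,1,1,1,1,1,1,1,1,1,1],"slide":[[0,0,0],[0,0,0],[0,0,0],[0,0,0],[0,0,0],[0,0,0],[0,0,2],[0,0,5],[0,0,8],[0,0,11],[0,0,14],[0,0,17],[0,0,18.5],[0,0,18.5],[0,0,18.5],[0,0,18.5]],"roll":[0,0,0,0,0,0,0,0,0,0,0,0,0,0,0,0]}' 60
python3 - <<'E'
from tops import *
print(manip.get_state()['position'])
w=grab('wrist','w4');s=grab('side','s4');c=grab('scene','c4')
for d in(w,s,c):
    u=proj(d,[.6,.03,.136])[0];print(u.round())
    r,b,v=top(d,tuple(int(x) for x in u),.136); print(np.round(r[0],1),np.round(r[1],1),round(r[2],1),v)
z=lambda i:cv2.resize(i,(400,300),interpolation=2)
cv2.imwrite('pics/m4.png',np.vstack([np.hstack([z(cv2.imread('pics/w4.png')),z(cv2.imread('pics/s4.png')[130:370,200:520])]),np.hstack([z(cv2.imread('pics/c4.png')[130:370,200:520])]*2)]))
E
```

```text
clock: 11.8
position: [0.6004, 0.0306, 0.2731]
ee_rot: [0.694, -0.128, 0.696, 0.128]
contact_force: [0.4, -1.0, -0.8]
width: 0.0856
[0.60037208 0.03058455 0.27311703]
[319. 220.]
[598.   28.2] [49.6 54.8] 20.9 189
[327. 215.]
[587.8  31.1] [62.2 79. ] 21.6 183
[365. 238.]
[598.4  28.2] [49.7 58.1] 20.7 187
```

View pics/m4.png

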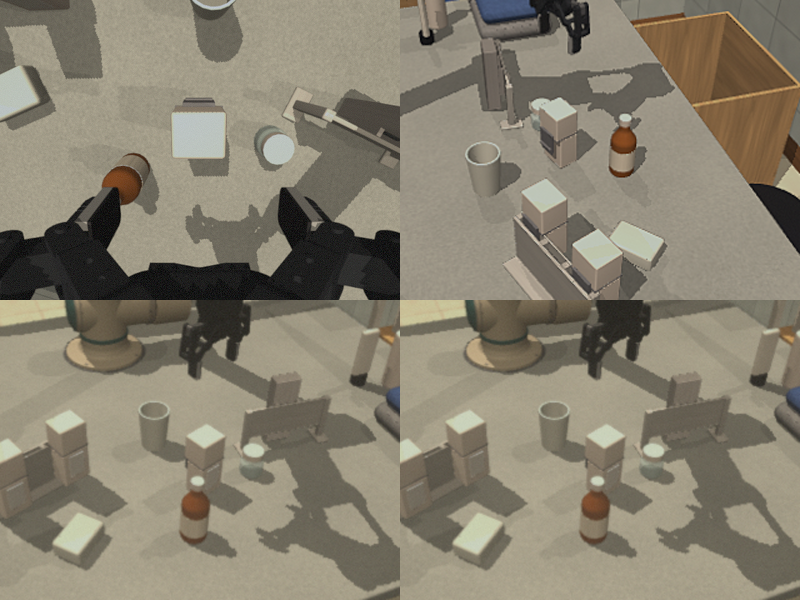

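Standing upright. Wrist and scene agree on head centre (598, 28), yaw 20.8°. I'll turn the gripper 90° and measure again from there.

```bash
python3 -m crank '{"grip":[1,1,1,1,1,1,1,1,1,1,1,1,1,1,1,1],"slide":[[0,0,0],[0,0,0],[-0.1,-0.1,0],[-0.2,-0.2,0],[-0.2,-0.2,0],[-0.2,-0.2,0],[-0.2,-0.2,0],[-0.2,-0.2,0],[-0.2,-0.2,0],[-0.2,-0.2,0],[-0.2,-0.2,0],[-0.2,-0.2,0],[-0.2,-0.2,0],[-0.2,-0.2,0],[-0.2,-0.2,0],[-0.2,-0.2,0]],"roll":[-8,-16,-24,-32,-40,-48,-56,-64,-72,-80,-86,-90,-90,-90,-90,-90]}' 60
python3 - <<'E'
from tops import *
from scipy.spatial.transform import Rotation as Ro
st=manip.get_state();y=Ro.from_quat(np.roll(st['ee_rot'],-1)).as_matrix()[:,1]
print(st['position'],np.degrees(np.arctan2(y[1],y[0])))
d=grab('wrist','w5')
u=proj(d,[.598,.028,.136])[0];print(u.round())
r,b,v=top(d,tuple(int(x) for x in u),.136); print(np.round(r[0],1),np.round(r[1],1),round(r[2],1),v)
E
```

```text
clock: 13.55
position: [0.5992, 0.0285, 0.2747]
ee_rot: [0.582, 0.401, 0.582, -0.401]
contact_force: [-0.7, 0.3, 0.6]
width: 0.0856
[0.5992116  0.02852898 0.27472915] 20.92003611882469
[316. 219.]
[598.4  28.5] [49.3 55.4] 21.0 193
```

```bash
python3 -m crank '{"grip":[1,1,1,1,1,1,1,1,1,0.6,0.3,0.3,0.3,0.3,0.3,0.3,0.3,0.3,0.3],"slide":[[0,0,-4],[0,0,-8],[0,0,-12],[0,0,-14],[0,0,-16],[0,0,-17.5],[0,0,-18],[0,0,-18],[0,0,-18],[0,0,-18],[0,0,-18],[0,0,-18],[0,0,-18],[0,0,-18],[0,0,-18],[0,0,-18],[0,0,-18],[0,0,-18],[0,0,-18]],"roll":[0,0,0,0,0,0,0,0,0,0,0,0,0,0,0,0,0,0,0]}' 50
python3 -m crank '{"grip":[0.3,0.3,0.3,0.3,0.3,0.3,0.3,0.3,0.3],"slide":[[0,0,0.3],[0,0,1],[0,0,3],[0,0,6],[0,0,9],[0,0,11],[0,0,12],[0,0,12],[0,0,12]],"roll":[0,0,0,0,0,0,0,0,0]}' 60
python3 - <<'E'
from tops import *
w=grab('wrist','w6');s=grab('side','s6');c=grab('scene','c6')
for n,(u,t) in dict(A=((205,250),None),B=((253,229),None)).items():
    r,b,v=top(c,u,.168,t); print(n,np.round(r[0],1),np.round(r[1],1),round(r[2],1))
z=lambda i:cv2.resize(i,(400,300),interpolation=2)
cv2.imwrite('pics/m6.png',np.vstack([np.hstack([z(cv2.imread('pics/w6.png')),z(cv2.imread('pics/s6.png')[90:330,200:520])]),np.hstack([z(cv2.imread('pics/c6.png')[130:370,200:520]),z(cv2.imread('pics/c6.png'))])]))
E
```

```text
clock: 15.5
position: [0.5995, 0.0284, 0.0958]
ee_rot: [0.583, 0.401, 0.582, -0.401]
contact_force: [-2.1, -0.9, 6.6]
width: 0.0525
clock: 16.4
position: [0.5985, 0.0286, 0.2136]
ee_rot: [0.582, 0.401, 0.583, -0.401]
contact_force: [-0.9, -0.7, -3.1]
width: 0.0525
A [ 554.  -349.6] [49.7 55.8] 21.3
B [ 504.7 -222. ] [52.1 59.7] 20.3
```

View pics/m6.png

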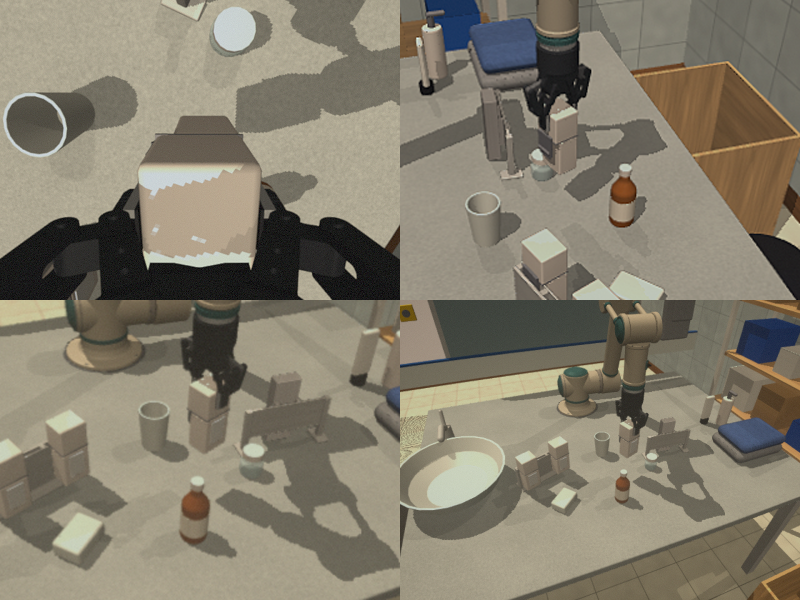

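The dispenser is held squarely front to back (52.5 mm). Before inserting I want a wrist view of the bay, so I'm working out a pose where the held dispenser does not hide it.

```bash
python3 - <<'E'
from h import *
d=load('w6'); T=np.array([.5985,.0286,.2136])
for tcp in([.55,-.34,.36],[.56,-.37,.36],[.56,-.37,.40],[.57,-.40,.40]):
    p=np.array([[.5536,-.3494,.168],[.5049,-.2221,.168],[.533-.0313,-.284-.012,.11]])-np.array(tcp)+T
    print(tcp,proj(d,p).round())
E
```

```text
[0.55, -0.34, 0.36] [[319. 216.]
 [319.  34.]
 [286. 127.]]
[0.56, -0.37, 0.36] [[321. 177.]
 [321. -13.]
 [287.  91.]]
[0.56, -0.37, 0.4] [[320. 171.]
 [321.   2.]
 [290.  93.]]
[0.57, -0.4, 0.4] [[322. 134.]
 [322. -41.]
 [291.  59.]]
```

```bash
python3 -m crank '{"grip":[0.3,0.3,0.3,0.3,0.3,0.3,0.3,0.3,0.3,0.3,0.3,0.3,0.3,0.3,0.3,0.3,0.3,0.3,0.3],"slide":[[0,0,3],[0,0,7],[0,-1,11],[0,-4,14],[-0.5,-7,17],[-1,-10,20],[-1.5,-13,20.6],[-2,-16,20.6],[-2.4,-19,20.6],[-2.8,-22,20.6],[-3.1,-25,20.6],[-3.4,-28,20.6],[-3.6,-31,20.6],[-3.8,-34,20.6],[-3.9,-37,20.6],[-3.9,-39,20.6],[-3.9,-39,20.6],[-3.9,-39,20.6],[-3.9,-39,20.6]],"roll":[0,0,0,0,0,0,0,0,0,0,0,0,0,0,0,0,0,0,0]}' 60
python3 - <<'E'
from tops import *
w=grab('wrist','w7')
print(proj(w,[[.5536,-.3494,.168],[.5049,-.2221,.168],[.5017,-.296,.11]]).round())
for s in ([.5536,-.3494,.168],[.5049,-.2221,.168]):
    u=proj(w,s)[0].astype(int);u[1]=max(u[1],40)
    r,b,v=top(w,tuple(int(x) for x in u),.168); print(np.round(r[0],1),np.round(r[1],1),round(r[2],1),v)
cv2.imwrite('pics/m7.png',cv2.resize(w['frame'][:300,160:560,::-1],(800,600),interpolation=2))
E
```

```text
clock: 18.45
position: [0.5603, -0.3605, 0.4205]
ee_rot: [0.582, 0.401, 0.583, -0.401]
contact_force: [-0.3, -0.1, -3.2]
width: 0.0522
[[316. 178.]
 [316.  19.]
 [287. 103.]]
[ 549.3 -339.5] [49.3 35.1] 21.2 191
[ 506.8 -228.5] [49.7 44.1] 20.9 188
```

View pics/m7.png

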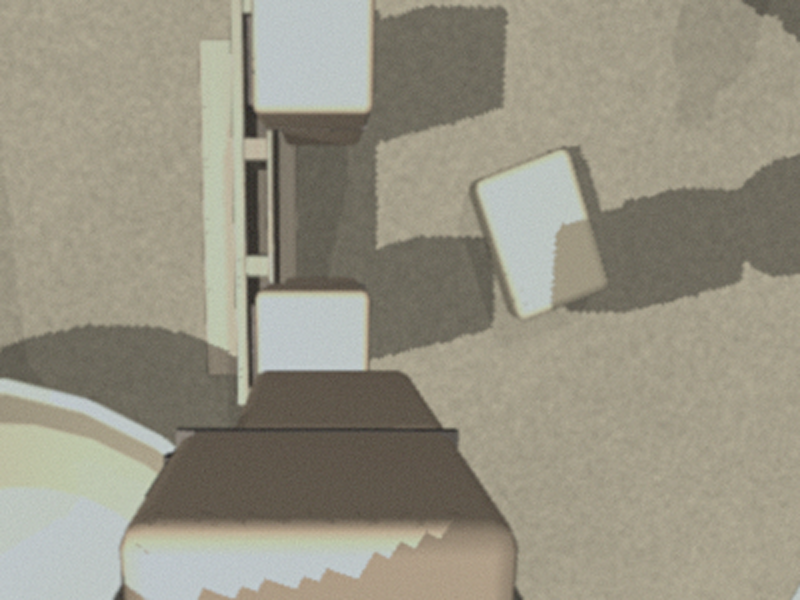

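Neighbour heads show their inner edges at crop rows 112 (upper) and 290 (lower). The slot window spans x about 246–270, rows 160–256. I'll convert those to world points.

```bash
python3 - <<'E'
from tops import *
w=load('w7')
f=lambda x,y,z:onz(w,(160+x/2-.25,y/2-.25),z)[:2]*1000
th=np.radians(20.9);fx=np.array([np.cos(th),np.sin(th)]);py=np.array([-fx[1],fx[0]])
B=[f(254,112,.168),f(372,112,.168)];A=[f(257,290,.168),f(369,290,.168)]
for n,P in(('B',B),('A',A)):
    m=(P[0]+P[1])/2;print(n,m.round(1),'front,perp',(m@fx).round(1),(m@py).round(1),'w',np.linalg.norm(P[1]-P[0]).round(1), np.degrees(np.arctan2(*(P[1]-P[0])[::-1])).round(1))
print('slot ends perp',f(258,160,.108)@py,f(258,256,.108)@py,'slot walls front',f(246,205,.108)@fx,f(271,205,.110)@fx)
# scene cam estimate
m=np.array([529.2,-285.7]);print('scene head mid',m@fx,m@py)
t=manip.get_state()['position'][:2]*1000;print('tcp',t@fx,t@py)
for nm,c in (('side',load('s6')),):
  for u in((315,291),):
    r,b,v=top(load('side0'),u,.168);print((np.array(r[0])@fx).round(1),(np.array(r[0])@py).round(1))
E
```

```text
B [ 515.9 -249.8] front,perp 392.9 -417.4 w 51.3 21.0
A [ 543.2 -321.1] front,perp 392.9 -493.8 w 51.0 21.0
slot ends perp -432.26975441007545 -479.841124259662 slot walls front 358.2255905671005 371.14957034250324
scene head mid 392.46096140507194 -455.68796755346375
tcp 394.93773715895344 -536.5525392991588
389.8 -390.8
```

```bash
python3 - <<'E'
from h import *
w=load('w7');g=w['frame'].astype(int)
th=np.radians(20.9);fx=np.array([np.cos(th),np.sin(th)]);py=np.array([-fx[1],fx[0]])
f=lambda x,y,z:onz(w,(160+x/2-.25,y/2-.25),z)[:2]*1000
L,R=f(123,545,.4607),f(515,545,.4607)
print('head centre front',(L+R)@fx/2,'width',(R-L)@fx)
L,R=f(265,374,.4205-.0958),f(406,374,.4205-.0958)
print('bottom front',(L+R)@fx/2,'width',(R-L)@fx,'rear/front',L@fx,R@fx,L@py)
E
```

```text
head centre front 395.1795379942249 width 50.13550304918915
bottom front 400.0345301594176 width 39.67780742472752 rear/front 380.19562644705394 419.87343387178146 -508.0011400169415
```

Bay width measured 76.4 mm (should be 76). Wrist and scene agree on the bay centre to under 0.5 mm, and the held dispenser is centred and upright. Moving above the slot, then down to just above the mouth.

```bash
python3 -m crank '{"grip":[0.3,0.3,0.3,0.3,0.3,0.3,0.3,0.3,0.3,0.3,0.3,0.3,0.3,0.3,0.3,0.3],"slide":[[-1,2.4,0],[-2,5,0],[-3.05,7.45,0],[-3.05,7.45,-1],[-3.05,7.45,-4],[-3.05,7.45,-7],[-3.05,7.45,-10],[-3.05,7.45,-13],[-3.05,7.45,-16],[-3.05,7.45,-18],[-3.05,7.45,-20],[-3.05,7.45,-21.5],[-3.05,7.45,-22],[-3.05,7.45,-22],[-3.05,7.45,-22],[-3.05,7.45,-22]],"roll":[0,0,0,0,0,0,0,0,0,0,0,0,0,0,0,0]}' 60
python3 - <<'E'
from h import *
th=np.radians(20.9);fx=np.array([np.cos(th),np.sin(th)]);py=np.array([-fx[1],fx[0]])
s=manip.get_state();t=s['position'][:2]*1000;print('tcp',t@fx,t@py,s['position'],s['contact_force'])
z=lambda i:cv2.resize(i,(400,300),interpolation=2)
for n in('wrist','side','scene'):grab(n,n+'8')
cv2.imwrite('pics/m8.png',np.vstack([np.hstack([z(cv2.imread('pics/wrist8.png')),z(cv2.imread('pics/side8.png')[240:390,260:460])]),np.hstack([z(cv2.imread('pics/scene8.png')[180:330,140:340])]*2)]))
E
```

```text
clock: 20.1
position: [0.5304, -0.2873, 0.202]
ee_rot: [0.583, 0.401, 0.582, -0.401]
contact_force: [0.5, -0.6, -3.4]
width: 0.0523
tcp 392.9678479080204 -457.642788873486 [ 0.53037089 -0.28734538  0.20201412] [ 0.49389608 -0.56025707 -3.3681645 ]
```

View pics/m8.png

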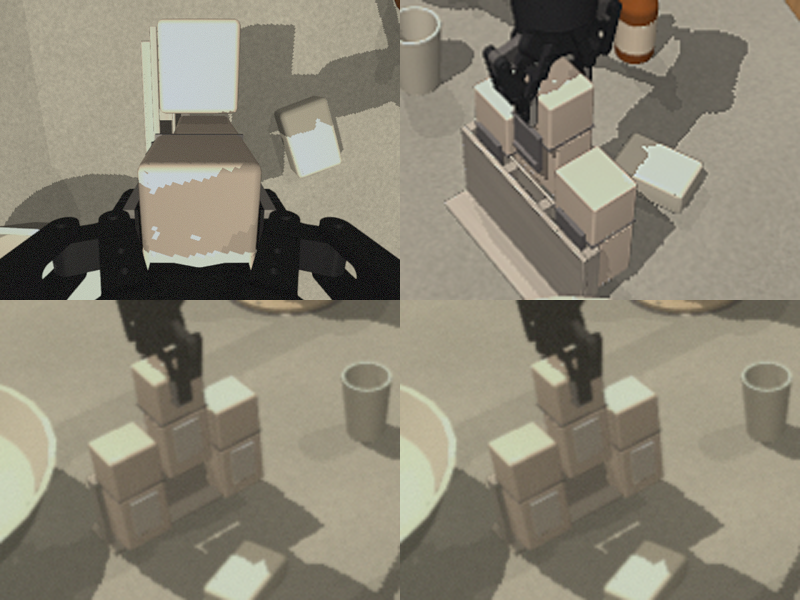

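It sits over the bay, and the tongue (seen in the side view) is above the slot. Correcting 1.6 mm sideways and descending part way.

```bash
python3 -m crank '{"grip":[0.3,0.3,0.3,0.3,0.3,0.3,0.3,0.3,0.3,0.3,0.3,0.3],"slide":[[-0.05,0.15,0],[-0.05,0.15,-0.5],[-0.05,0.15,-1],[-0.05,0.15,-1.5],[-0.05,0.15,-2],[-0.05,0.15,-2.4],[-0.05,0.15,-2.8],[-0.05,0.15,-3.2],[-0.05,0.15,-3.6],[-0.05,0.15,-4],[-0.05,0.15,-4],[-0.05,0.15,-4]],"roll":[0,0,0,0,0,0,0,0,0,0,0,0]}' 60
```

```text
clock: 21.45
position: [0.5292, -0.2855, 0.1608]
ee_rot: [0.582, 0.401, 0.582, -0.401]
contact_force: [-0.3, 0.1, -2.7]
width: 0.0523
```

The tip is already below the mouth with no contact. Continuing.

```bash
python3 -m crank '{"grip":[0.3,0.3,0.3,0.3,0.3,0.3,0.3,0.3,0.3,0.3],"slide":[[0,0,-0.4],[0,0,-0.8],[0,0,-1.2],[0,0,-1.6],[0,0,-2],[0,0,-2.4],[0,0,-2.8],[0,0,-2.9],[0,0,-2.9],[0,0,-2.9]],"roll":[0,0,0,0,0,0,0,0,0,0]}' 60
```

```text
clock: 22.45
position: [0.5293, -0.2855, 0.1319]
ee_rot: [0.582, 0.401, 0.582, -0.401]
contact_force: [0.4, -0.2, -2.6]
width: 0.0525
```

```bash
python3 -m crank '{"grip":[0.3,0.3,0.3,0.3,0.3],"slide":[[0,0,-0.2],[0,0,-0.35],[0,0,-0.35],[0,0,-0.35],[0,0,-0.35]],"roll":[0,0,0,0,0]}' 60
python3 -m crank '{"grip":[0.3,0.3,0.3,0.3,0.3],"slide":[[0,0,-0.1],[0,0,-0.15],[0,0,-0.15],[0,0,-0.15],[0,0,-0.15]],"roll":[0,0,0,0,0]}' 60
```

```text
clock: 22.95
position: [0.5292, -0.2855, 0.1283]
ee_rot: [0.582, 0.401, 0.582, -0.401]
contact_force: [0.2, -0.4, -2.2]
width: 0.0525
clock: 23.45
position: [0.5294, -0.2856, 0.1276]
ee_rot: [0.583, 0.401, 0.582, -0.401]
contact_force: [-1.0, 1.4, 5.3]
width: 0.0523
```

Contact at TCP 0.1276, where home was expected at 0.1278. Releasing gently.

```bash
python3 -m crank '{"grip":[0.62,0.64,0.66,0.7,0.8,0.9,1,1,1,1,1,1,1,1,1,1,1,1,1,1],"slide":[[0,0,0],[0,0,0],[0,0,0],[0,0,0],[0,0,0],[0,0,0],[0,0,0],[0,0,0],[0,0,1],[0,0,3],[0,0,6],[0,0,9],[0,0,12],[0,0,15],[0,0,18],[0,0,19],[0,0,19],[0,0,19],[0,0,19],[0,0,19]],"roll":[0,0,0,0,0,0,0,0,0,0,0,0,0,0,0,0,0,0,0,0]}' 60
python3 - <<'E'
from tops import *
w=grab('wrist','w9');grab('side','s9');c=grab('scene','c9')
th=np.radians(20.9);fx=np.array([np.cos(th),np.sin(th)]);py=np.array([-fx[1],fx[0]])
for d in(w,c):
    for X in([.5297,-.2855,.168],[.5049,-.2221,.168],[.554,-.3494,.168]):
        u=proj(d,X)[0].astype(int)
        if 40<u[1]<440:
            r,b,v=top(d,tuple(int(x) for x in u),.168);m=np.array(r[0]);print(u,m.round(1),np.round(r[1],1),round(r[2],1),'front',(m@fx).round(1),'perp',(m@py).round(1))
z=lambda i:cv2.resize(i,(400,300),interpolation=2)
cv2.imwrite('pics/m9.png',np.vstack([np.hstack([z(cv2.imread('pics/w9.png')),z(cv2.imread('pics/s9.png')[240:390,260:460])]),np.hstack([z(cv2.imread('pics/c9.png')[180:330,140:340]),z(cv2.imread('pics/s9.png'))])]))
E
```

```text
clock: 25.45
position: [0.5287, -0.2851, 0.3151]
ee_rot: [0.581, 0.401, 0.583, -0.401]
contact_force: [0.6, 0.2, -0.1]
width: 0.0851
[319 217] [ 529.8 -284.7] [49.3 55.9] 21.0 front 393.4 perp -455.0
[319 116] [ 504.4 -222. ] [49.7 51. ] 20.9 front 392.0 perp -387.3
[319 307] [ 552.9 -348.9] [49.5 56.2] 20.9 front 392.1 perp -523.2
[226 238] [ 531.5 -284.9] [50.4 57.4] 20.7 front 394.8 perp -455.8
[251 226] [ 505.2 -222.1] [49.8 58. ] 20.8 front 392.8 perp -387.8
[200 250] [ 553.8 -349.1] [49.6 57.1] 21.0 front 392.8 perp -523.7
```

View pics/m9.png

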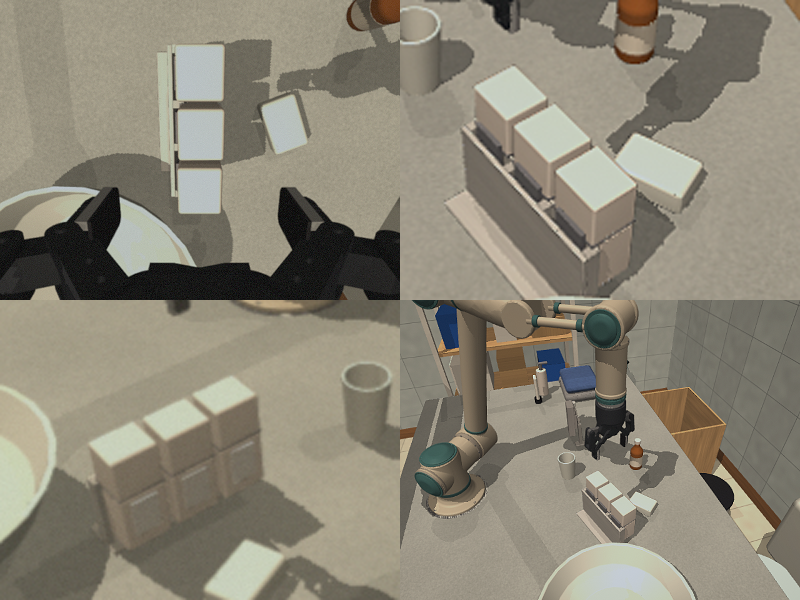

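Seated flush between its neighbours: about 1.4–2 mm forward, under 1 mm sideways, same yaw. The gripper is clear, so I'm handing in.

```bash
python3 -c "
from rig import manip
print(manip.sign_off())"
```

```text
the job is handed in; nothing more can be done
None
```

The dispenser is off the rail and hanging in the bracket's middle bay, and the job is handed in at about 25.6 s on the robot's clock. I pulled it straight up past the catch, stood it on the open counter and let go. I then took it again front to back and lowered it into the slot until it made contact.

- **Seating:** contact came at TCP 0.1276 m, against 0.1278 m expected for fully home. Its top looks level with the two neighbours.
- **Position:** it is about 1.4 to 2.0 mm forward of the neighbours' line (limit 6 mm) and under 1 mm off centre sideways (limit 7 mm). Its yaw is within 0.3° of theirs (limit 7°).
- **Release:** the gripper is about 19 cm above it with no contact force.
- **Other things:** the tumbler, bottle and soap box look undisturbed in the last pictures. I did not measure any of the four again, and the jar is not clear in that last view.
- **Disagreement:** the side camera read up to 4 mm off in y on the one cleanly separated top (more where tops merged in its picture). I relied on the wrist and scene cameras, which agreed to about 1.5 mm there.

I viewed 11 pictures, one over the budget of 10.

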